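# Snap the stop clip onto the guide rail between its two rings

## Robot

A 6-joint arm with a two-finger parallel gripper is mounted at the origin on a cart in front of the work surface, level with it; the furniture and walls round the work are solid. World frame = base frame: x ahead of the robot, y to its left, z up, the work surface at z = 0. Lengths are in m, angles in rad, forces in N, time in s.
With the tool pointing down it reaches from about 0.325 to 0.775 m from the base axis. Payload 5.5 kg.
Tool frame: the origin (TCP) lies midway between the tips of the shut fingers; the grasp point (between the pads) lies 19 mm behind it; z points along the fingers, y is the line along which they close (so a half turn about z gives the same grasp; the last joint's range is limited). The gripper opens to 88 mm and grips with 3 to 60 N. Pads are 20 mm wide; open, the fingers measure 115 mm over their backs; the gripper's body (75 mm by 178 mm) begins 61 mm behind the grasp point.
Start: joints at [1.289, 0.091, 1.231, -0, 1.82, -0.057], TCP at [0.134, 0.585, 0.223] pointing down, gripper open.
Joint ranges: [-2.87, 2.87], [-0.86, 2.18], [0.17, 2.46], [-1.51, 4.65], [0.06, 2.69], [-2.65, 2.65]. Speed limits (rad/s): [2.57, 2.57, 3.01, 3.14, 3.14, 3.14].

## Interface

Orientations are given as a unit quaternion [w, x, y, z].
In Python, from station import readout, viewer, ticket gives the robot as it stands. The module is installed in compiled form; this text tells all that it offers.
- The arm moves only by the tool apply_moves, never from a script. Its argument "commands" is a list of rows, each a list of 3 entries, a list of its own where there are three numbers: the opening, from 0 (shut) to 1 (fully open), then the shift along the tool's x, y, z in m, then the turn about the tool's z in units of 8 degrees (1.0 is 8 degrees). In form: [[claw, [x, y, z], twist], ...]. A call has 1 to 20 rows; each row shifts and turns the commanded pose from where the row before left it, along the tool's axes as they then stand; what a row does not reach is not made up. A row lasts 1/10 s, in which the tool goes at most 50 mm and 8.59 degrees, less where a joint would pass 70% of its speed; a pose out of reach is approached as far as the arm can. A call is refused whole if a number of a shift passes 0.05 or a number of a turn 1, either way. A call with a gripper value outside its range is refused whole. The fingers move at their own pace and stop on an object; "grip_force" is the grip in N (left out, the last holds). Time passes only in rows, so rows that do not move let the fingers close. It gives the time, the measured TCP pose, the force, the opening and the grip force at its end, in the units of the state.
- readout.read_state(): the state, without advancing time (a new reading comes with each control period).
- viewer.camera(name): name is "side" or "top"; returns a dict with "color" (420x560x3 uint8, red, green, blue), "camera_matrix" (3x3 intrinsics, pixels), "pose" (4x4, takes a point from camera to world coordinates). Camera axes: x right, y down, z forward; pixel columns grow to the right and rows downward; lengths in m; the calibration is good to about 2 mm. A picture is of the moment at which its call begins. There is no depth.
- ticket.finish_job(): hands the job in; it is judged then, once.
The state is a dict: "time": time; "joint_pos": joint angles; "dq": joint speeds; "joint_torque": joint torques, N m; "position": TCP position; "ee_rot": TCP orientation; "wrist_force": force on the tool from outside, world axes, zero at the start; "ft_torque": the same for the moment, N m; "finger_gap": opening from 0.0 (shut) to 1.0 (fully open); "grip_force": force on a finger pad.
Only numpy, scipy, OpenCV 4.12 (cv2) and the standard library are available. Lean on these libraries where they do the work, as an engineer would, in place of code of your own. Each camera call takes 0.05 s, during which the arm holds its last target. There are 200 camera calls.

## Task

Take the smaller of the two sprung clips, the one whose bore fits the steel bar of the guide rail, and press it down over the bar between the two rings until both arms snap past the bar's widest point. Leave it fully home on the bar with its fin pointing up, let go of it, and leave the bigger clip where it stands.

Things in the scene. Friction and masses are not known exactly. Their poses are not given: they have to be found in the camera images.
- stop_clip: Smaller loose sprung clip, grey plastic, about 66 g, standing mouth down: 36 mm wide (x), 30 mm long (y, along its bore), 80 mm tall. Origin: centre of its underside, z up. An upright fin to grip, 14 mm thick (x), 28 mm wide (y), stands on it from 38 to 80 mm above the origin. A half turn about z looks the same.
- stop_clip_bore (a point): Centre of that clip's 24 mm bore, 20 mm above its origin; axes as the clip's. Two sprung arms hinged near the top of the bore flare at the foot to a mouth 29 mm wide; above it a neck of 16 mm, 9 mm under this point, must be forced over the bar: 10 to 15 N straight down. They then close under the bar.
- bay (a point): Point on the bar's axis midway between the two raised steel rings. Fixed steel bar, 24 mm across, 320 mm long, level, axis 60 mm above the table; y runs along it, z up. Rings 35 mm across, 8 mm wide, fixed, 66 mm between their facing sides. A wooden stand, 78 mm tall, takes the last 32 mm at each end; under the bar it is free.
- wide_clip: Bigger loose clip, same shape and material, but 58 mm wide, 30 mm long, 99 mm tall, bore 48 mm: too wide for the bar. Stands mouth down; origin: centre of its underside, z up. To be left alone.
Things that resemble listed ones, but are neither listed nor needed, are in the scene too. What is shaped like the stop_clip but red is not meant.

How it is judged:
At the end, for the whole second after the job is handed in: The smaller clip is snapped over the bar between the two rings: the centre of its bore within 5 mm of the bar's axis sideways and in height and within 20 mm of the midpoint between the rings along the bar, its bore along the bar within 0.2 rad, its fin within 0.35 rad of upright, at rest (x of stop_clip_bore in the frame of bay between -0.005 and 0.005 m and z of stop_clip_bore in the frame of bay between -0.005 and 0.005 m and y of stop_clip_bore in the frame of bay between -0.02 and 0.02 m and angle between the y axis of stop_clip and the y axis of bay, either way round below 0.2 rad and angle between stop_clip's own z axis and vertical below 0.35 rad and linear speed of stop_clip below 0.02 m/s); the robot touches nothing.
It fails at once if the bigger clip is moved more than 30 mm from where it stood (distance of wide_clip from where it was at the start of the episode above 0.03 m).
It also fails if it takes over 40 s, if anything falls off the work surface, if the arm or the gripper's body presses on something with over 40 N, if the wrist force passes 120 N, or if a joint passes its speed limit or range.

## Working session

There is one attempt and no reset: what is moved stays moved. The work goes in short steps, Python scripts to look and compute and a tool call to move; the robot and the scene stay as the last step left them, time stands still between calls to the robot, and variables do not carry over. Pictures are saved under pics/ and viewed, at most 10 in all, crops included, and the job is handed in when it is done.

Besides the shell and the picture viewer there is one more tool, called as a command line: name --argument value ..., lists and objects as JSON in quotes. apply_moves: Moves the arm, as the interface text tells. Its arguments: {"type":"object","properties":{"commands":{"type":"array"},"grip_force":{"type":"number"}},"required":["commands"]}

```bash
mkdir -p pics
cat > h.py <<'E'
import numpy as np,cv2,json
from station import readout,viewer,ticket
def shot(name,f):
    c=viewer.camera(name); cv2.imwrite(f'pics/{f}.png',c['color'][:,:,::-1]); np.savez(f'pics/{f}.npz',K=c['camera_matrix'],T=c['pose']); return c
def ray(f,u,v):
    d=np.load(f'pics/{f}.npz'); T=d['T']; r=T[:3,:3]@np.linalg.inv(d['K'])@[u,v,1]; return T[:3,3],r
def atz(f,u,v,z):
    o,r=ray(f,u,v); return o+r*(z-o[2])/r[2]
def proj(f,p):
    d=np.load(f'pics/{f}.npz'); T=d['T']; q=d['K']@(T[:3,:3].T@(np.array(p)-T[:3,3])); return q[:2]/q[2]
def tri(f1,p1,f2,p2):
    o1,r1=ray(f1,*p1);o2,r2=ray(f2,*p2)
    s=np.linalg.lstsq(np.stack([r1,-r2],1),o2-o1,rcond=None)[0]
    a=o1+s[0]*r1;b=o2+s[1]*r2; return (a+b)/2,np.linalg.norm(a-b)
def crop(f,x0,y0,x1,y1,k,out):
    im=cv2.imread(f'pics/{f}.png')[y0:y1,x0:x1]; cv2.imwrite(f'pics/{out}.png',cv2.resize(im,None,fx=k,fy=k,interpolation=cv2.INTER_CUBIC))
E
python3 - <<'E'
from h import *
for n in('top','side'):
    shot(n,n+'0'); d=np.load(f'pics/{n}0.npz'); print(d['K'],d['T'].round(3))
print(readout.read_state())
E
```

```text
[[415.60826454   0.         283.54661902]
 [  0.         415.60826454 208.35348008]
 [  0.           0.           1.        ]] [[ 0.013 -0.977  0.213  0.301]
 [-1.    -0.012  0.005  0.237]
 [-0.003 -0.213 -0.977  0.889]
 [ 0.     0.     0.     1.   ]]
[[485.10883416   0.         284.78908888]
 [  0.         485.10883416 208.87074914]
 [  0.           0.           1.        ]] [[ 0.959 -0.128  0.254  0.271]
 [-0.284 -0.396  0.873 -0.497]
 [-0.012 -0.909 -0.416  0.43 ]
 [ 0.     0.     0.     1.   ]]
{'time': 0.1, 'joint_pos': array([ 1.28929090e+00,  9.17806059e-02,  1.23177550e+00,  1.29513210e-06,
        1.81980035e+00, -5.66825981e-02]), 'dq': array([ 0.00052279,  0.00020957, -0.00264221, -0.00153262, -0.00174528,
       -0.0002242 ]), 'joint_torque': array([ 3.78230456e-03, -4.47860706e+01, -4.07567310e+01,  7.02173891e-02,
        2.84518918e-02, -9.73384317e-05]), 'position': array([0.1336759 , 0.58464141, 0.22161606]), 'ee_rot': array([-1.49033644e-04,  1.12174618e-01,  9.93688119e-01, -8.69219208e-04]), 'wrist_force': array([ 0.10570374, -0.15595376,  0.32592185]), 'ft_torque': array([ 0.04792994, -0.00349745,  0.05955717]), 'grip_force': 0.0, 'finger_gap': 1.0002615459139572}
```

View pics/top0.png

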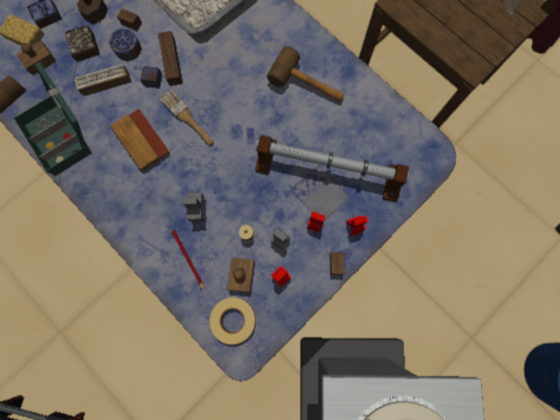

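View pics/side0.png

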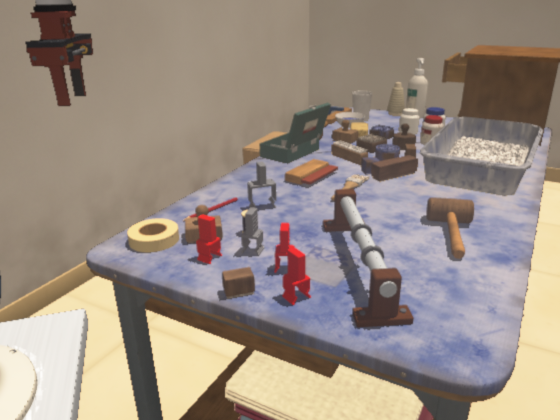

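Candidates (top image): grey small (280,240); grey bigger (194,207); red look-alikes (316,222), (357,225), (281,276). The description fits the grey one at (280,240), which is (252,230) in the side view. I'll check it in a close crop.

Run:
```python
from h import *
a=cv2.imread('pics/top0.png');b=cv2.imread('pics/side0.png')
R=lambda i,x,y,w,h,k:cv2.resize(i[y:y+h,x:x+w],None,fx=k,fy=k,interpolation=cv2.INTER_CUBIC)
l=np.vstack([R(a,255,215,50,50,6),R(b,225,195,50,75,4)[:300,:].copy().repeat(1,1) if 0 else cv2.copyMakeBorder(R(b,225,195,50,75,4),0,0,0,100,cv2.BORDER_CONSTANT)])
r=np.vstack([R(a,250,130,166,75,3)[:, :498],np.pad(R(b,315,180,120,125,3)[:,:360],((0,0),(0,138),(0,0)))])
h=max(len(l),len(r));P=lambda i:np.pad(i,((0,h-len(i)),(0,0),(0,0)))
o=np.hstack([P(l),P(r)]);print(o.shape);cv2.imwrite('pics/c0.png',o)
```

```text
(600, 798, 3)
```

View pics/c0.png

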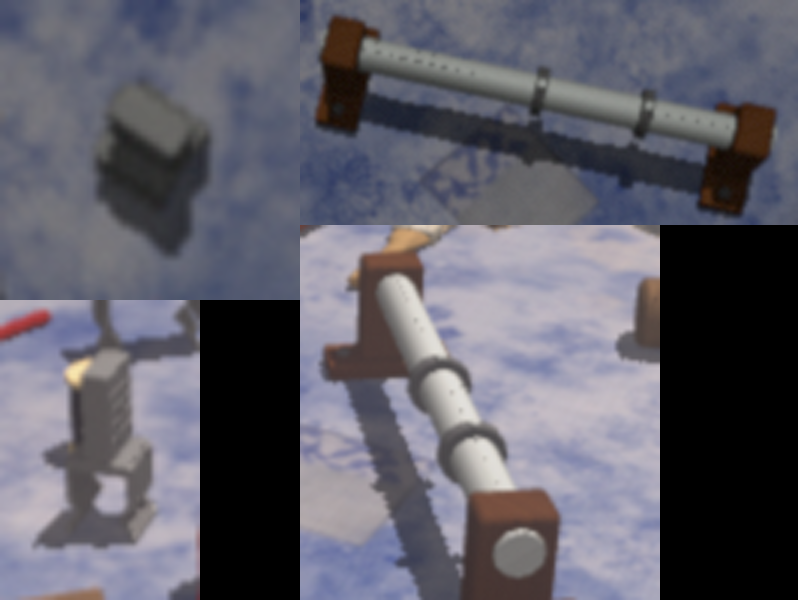

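The crop confirms the small grey clip with its narrow mouth. In the top image its fin top is centred at about (280.5,235), and the rings are at about (330.3,160) and (365.7,167.7). In the side image the rings are at about (361.7,234) and (372.7,257).

```bash
cat > ov.py <<'E'
from h import *
def boxpts(c,th,x,y,z0,z1):
    R=np.array([[np.cos(th),-np.sin(th)],[np.sin(th),np.cos(th)]])
    out=[]
    for z in(z0,z1):
        for sx,sy in((-1,-1),(1,-1),(1,1),(-1,1)): out.append([*(np.array(c)+R@[sx*x/2,sy*y/2]),z])
    return out
def line(im,f,p,k,x0,y0,col):
    q=[((proj(f,a)-[x0,y0]+.5)*k*16).astype(int) for a in p]
    cv2.polylines(im,[np.array(q).reshape(-1,1,2)],True,col,1,cv2.LINE_AA,4)
def ring(c,th,off,r):
    u=np.array([-np.sin(th),np.cos(th),0]);w=np.array([np.cos(th),np.sin(th),0])
    return [np.array([*c,.06])+u*off+r*(np.cos(t)*w+np.sin(t)*np.array([0,0,1])) for t in np.linspace(0,6.28,40)]
E
python3 - <<'E'
from ov import *
Z=.06
P=[atz('top0',330.3,160,Z),atz('top0',365.7,167.7,Z)]
Q=[tri('top0',a,'side0',b) for a,b in(((330.3,160),(361.7,234)),((365.7,167.7),(372.7,257)))]
print(P,Q, np.linalg.norm(P[0]-P[1]))
d=P[0]-P[1]; tb=np.arctan2(d[1],d[0])-np.pi/2
# bar ends at px of stand inner faces: axis direction over the long bar
e1=atz('top0',250+(362-300)/3,130+49/3,Z);e2=atz('top0',250+(735-300)/3,130+130/3,Z)
d=e1-e2;tb2=np.arctan2(d[1],d[0])-np.pi/2
print('bar yaw',tb,tb2,np.linalg.norm(d))
bay=(P[0]+P[1])[:2]/2
C=[atz('top0',255+u/6,215+v/6,.08) for u,v in((128,82),(198,127),(178,158),(108,118))]
c=np.mean(C,0); y=(C[1]-C[0]+C[2]-C[3]); x=C[0]-C[3]+C[1]-C[2]
tc=np.arctan2(y[1],y[0])-np.pi/2
print('clip',c,tc,np.linalg.norm(y)/2,np.linalg.norm(x)/2,'bay',bay)
ims=[]
for f,b1,b2 in(('top0',(250,200,310,265),(310,140,385,185)),('side0',(225,195,285,270),(330,200,405,290))):
  for b,k in((b1,6),(b2,5)):
    im=cv2.imread(f'pics/{f}.png')[b[1]:b[3],b[0]:b[2]];im=cv2.resize(im,None,fx=k,fy=k)
    if b is b1:
      for X,Y,a,e in((14,28,38,80),(36,30,0,38)):
        p=boxpts(c[:2],tc,X/1e3,Y/1e3,a/1e3,e/1e3); line(im,f,p[:4],k,*b[:2],(0,255,255));line(im,f,p[4:],k,*b[:2],(0,255,0))
    else:
      for o in(-.041,-.033,.033,.041): line(im,f,ring(bay,tb2,o,.0175),k,*b[:2],(0,0,255))
      for o in(-.075,.075): line(im,f,ring(bay,tb2,o,.012),k,*b[:2],(0,255,0))
    ims.append(im)
a=np.zeros((600*2,800,3),np.uint8)
o=np.zeros((850,740,3),np.uint8)
for im,(x,y) in zip(ims,((0,0),(365,0),(0,395),(365,395))): o[y:y+im.shape[0],x:x+im.shape[1]]=im[:850-y,:740-x]
cv2.imwrite('pics/o0.png',cv2.resize(o,None,fx=.705,fy=.705,interpolation=cv2.INTER_AREA))
E
```

```text
[array([0.58582313, 0.1445574 , 0.06      ]), array([0.56983962, 0.07097411, 0.06      ])] [(array([0.58691993, 0.14424111, 0.05960177]), np.float64(0.0018766592486242478)), (array([0.5708782 , 0.07063937, 0.05996529]), np.float64(0.0020236536622545947))] 0.07529921831094417
bar yaw -0.21389379466384262 -0.21362377211673889 0.2655592039603016
clip [0.42264035 0.24633594 0.08      ] -3.678542717219364 0.02690490654321915 0.012852416652250821 bay [0.57783137 0.10776576]
```

View pics/o0.png

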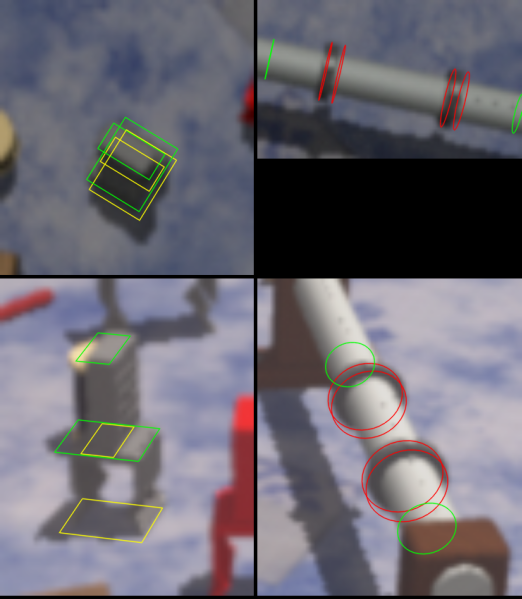

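apply_moves --commands '[[0.5,[-0.03,-0.022,0],0],[0.5,[-0.03,-0.022,0],0],[0.5,[-0.03,-0.022,0],0],[0.5,[-0.03,-0.022,0],0],[0.5,[-0.03,-0.022,0],0],[0.5,[-0.03,-0.022,0],0],[0.5,[-0.03,-0.022,0],0],[0.5,[-0.03,-0.022,0],0],[0.5,[-0.03,-0.022,0],0],[0.5,[-0.03,-0.022,0],0],[0.5,[-0.03,-0.022,0],0],[0.5,[-0.029,-0.024,0],0]]' --grip_force 50

```text
time: 1.3
position: [0.4251, 0.2443, 0.2221]
ee_rot: [-0.0, 0.112, 0.994, -0.0]
wrist_force: [-0.9, 0.3, -0.1]
finger_gap: 0.502
grip_force: 0.0
```

apply_moves --commands '[[0.5,[0,0,0],1],[0.5,[0,0,0],1],[0.5,[0,0,0],1],[0.5,[0,0,0],1],[0.5,[0,0,0],1],[0.5,[0,0,0],1],[0.5,[0,0,0],1],[0.5,[0,0,0],1],[0.5,[0,0,0],1],[0.5,[0,0,0],1],[0.5,[0,0,0],1],[0.5,[0,0,0],1],[0.5,[0,0,0],1],[0.5,[0,0,0],0.5],[0.5,[0,0,0],0]]'

```text
time: 2.8
position: [0.4243, 0.2455, 0.2222]
ee_rot: [-0.0, 0.87, 0.493, -0.0]
wrist_force: [-0.8, -0.2, 0.6]
finger_gap: 0.501
grip_force: 0.0
```

```bash
cat >> h.py <<'E'
from scipy.spatial.transform import Rotation as Ro
def st():
    s=readout.read_state(); q=s['ee_rot']; R=Ro.from_quat([*q[1:],q[0]]).as_matrix()
    print('t',s['time'],'p',s['position'].round(4),'F',s['wrist_force'].round(2),'gap',round(s['finger_gap'],3),'gf',s['grip_force'],'j6',s['joint_pos'][5])
    print('tool x',R[:,0].round(4),'y',R[:,1].round(4),'z',R[:,2].round(4),'yang',np.degrees(np.arctan2(R[1,1],R[0,1])).round(2)); return s,R
def rel(target,yang):
    s,R=st(); print('tool shift',(R.T@(np.array(target)-s['position'])).round(4),'twist units',-(yang-np.degrees(np.arctan2(R[1,1],R[0,1])))/8)
E
python3 - <<'E'
from h import *
rel([.424,.2455,.1],-30.8)
c=shot('top','top1');shot('side','side1')
R=lambda f,x,y,w,h,k:cv2.resize(cv2.imread(f'pics/{f}.png')[y:y+h,x:x+w],None,fx=k,fy=k,interpolation=cv2.INTER_CUBIC)
cv2.imwrite('pics/c1.png',np.hstack([R('top1',230,180,100,100,4),R('side1',200,140,100,100,4)]))
E
```

```text
t 2.8 p [0.4243 0.2455 0.2222] F [-0.82 -0.23  0.61] gap 0.501 gf 0.0 j6 0.9946004322695499
tool x [ 5.137e-01  8.580e-01 -7.000e-04] y [ 8.580e-01 -5.137e-01 -5.000e-04] z [-8.e-04 -4.e-04 -1.e+00] yang -30.91
tool shift [-1.000e-04 -2.000e-04  1.222e-01] twist units -0.013464396247075516
```

View pics/c1.png

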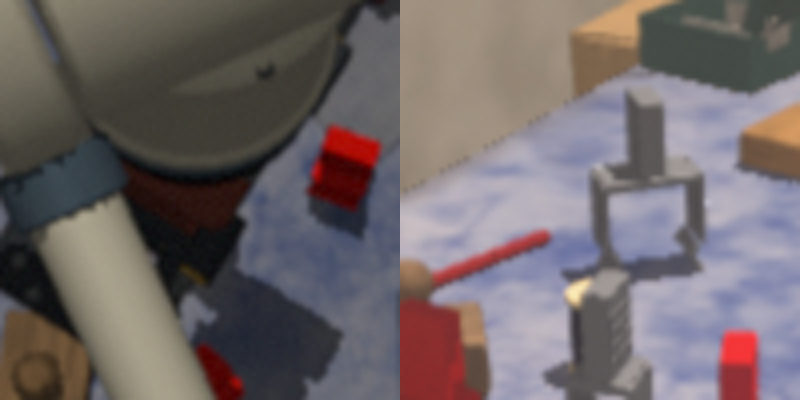

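The arm hides the top view, and the side view shows the clip standing free. I'll go down to just above the fin and check from the side.

apply_moves --commands '[[0.5,[0,0,0.03],0],[0.5,[0,0,0.03],0],[0.5,[0,0,0.03],0],[0.5,[0,0,0.03],0],[0.5,[0,0,0.007],0],[0.5,[0,0,0],0]]'

```text
time: 3.5
position: [0.4237, 0.2453, 0.0946]
ee_rot: [-0.0, 0.87, 0.494, -0.001]
wrist_force: [0.7, 0.4, -0.9]
finger_gap: 0.501
grip_force: 0.0
```

Run:
```python
from h import *
s,R=st(); shot('side','side2')
im=cv2.imread('pics/side2.png')
k=5;x0,y0=195,160
c=cv2.resize(im[y0:y0+110,x0:x0+120],None,fx=k,fy=k,interpolation=cv2.INTER_CUBIC)
def ln(a,b,col):
    q=[tuple(((proj('side2',p)-[x0,y0]+.5)*k).astype(int)) for p in(a,b)]; cv2.line(c,q[0],q[1],col,1)
p=s['position']
# TCP axis line down, jaw line at z .08
ln(p,[p[0],p[1],.0],(0,255,0)); g=np.array([p[0],p[1],.08])
ln(g-R[:,1]*.022,g+R[:,1]*.022,(0,255,255)); ln(g-R[:,0]*.01,g+R[:,0]*.01,(0,0,255))
cv2.imwrite('pics/c2.png',c)
```

```text
t 3.5 p [0.4237 0.2453 0.0946] F [ 0.71  0.43 -0.86] gap 0.501 gf 0.0 j6 0.9932007787023757
tool x [ 0.5124  0.8587 -0.0022] y [ 0.8587 -0.5124 -0.0015] z [-0.0024 -0.0012 -1.    ] yang -30.83
```

View pics/c2.png

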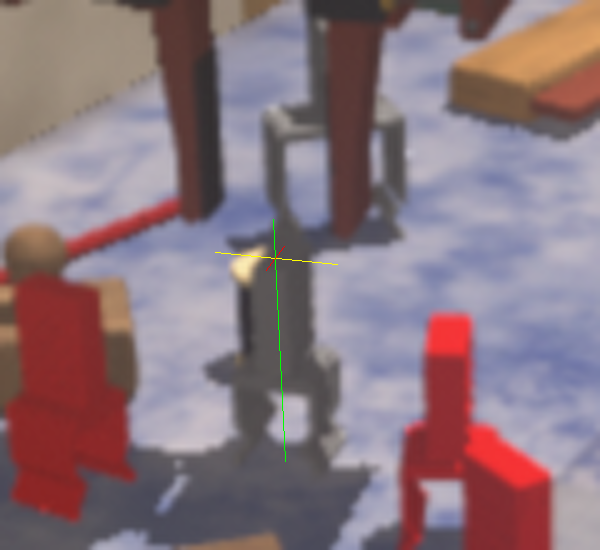

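The fin stands between the two open fingers, about 3 mm off centre, which is well within the opening. Next I go down and grip.

apply_moves --commands '[[0.5,[0,0,0.025],0],[0.5,[0,0,0.024],0],[0.5,[0,0,0],0],[0.1,[0,0,0],0],[0.1,[0,0,0],0],[0,[0,0,0],0],[0,[0,0,0],0],[0,[0,0,0],0],[0,[0,0,0],0],[0,[0,0,0],0]]' --grip_force 50

```text
time: 4.55
position: [0.4249, 0.2459, 0.0477]
ee_rot: [-0.0, 0.87, 0.493, 0.001]
wrist_force: [-1.1, -0.4, 6.1]
finger_gap: 0.157
grip_force: 50.0
```

apply_moves --commands '[[0,[0,0,-0.02],0],[0,[0,0,-0.03],0],[0,[0,0,-0.03],0],[0,[0,0,-0.03],0],[0,[0,0,-0.02],0],[0,[0,0,0],0]]'

```text
time: 5.15
position: [0.4255, 0.2461, 0.1796]
ee_rot: [0.0, 0.87, 0.493, 0.003]
wrist_force: [0.2, -0.2, 0.3]
finger_gap: 0.154
grip_force: 50.0
```

Run:
```python
from h import *
rel([.578,.1077,.175],-12.24)
```

```text
t 5.15 p [0.4255 0.2461 0.1796] F [ 0.23 -0.18  0.26] gap 0.154 gf 49.998634457588196 j6 0.9941201015447244
tool x [0.5133 0.8582 0.0042] y [ 0.8582 -0.5133  0.0028] z [ 0.0046  0.0022 -1.    ] yang -30.88
tool shift [-0.0405  0.2019  0.005 ] twist units -2.3302970608400555
```

apply_moves --commands '[[0,[-0.005,0.025,0],0],[0,[-0.005,0.025,0],0],[0,[-0.005,0.025,0],0],[0,[-0.005,0.025,0],0],[0,[-0.005,0.025,0],0],[0,[-0.005,0.025,0],0],[0,[-0.005,0.026,0.005],0],[0,[-0.005,0.026,0.005],0],[0,[0,0,0.005],-0.8],[0,[0,0,0],-0.8],[0,[0,0,0],-0.73],[0,[0,0,0],0],[0,[0,0,0],0]]'

```text
time: 6.45
position: [0.5767, 0.1075, 0.16]
ee_rot: [-0.001, 0.779, 0.627, -0.001]
wrist_force: [-0.1, -0.2, -0.1]
finger_gap: 0.158
grip_force: 50.0
```

Run:
```python
from h import *
rel([.578,.1077,.14],-12.24)
shot('side','side3');shot('top','top3')
R=lambda f,x,y,w,h,k:cv2.resize(cv2.imread(f'pics/{f}.png')[y:y+h,x:x+w],None,fx=k,fy=k,interpolation=cv2.INTER_CUBIC)
cv2.imwrite('pics/c3.png',np.hstack([R('side3',325,150,90,120,5),R('top3',300,120,85,120,5)[:, :350]]))
```

```text
t 6.45 p [0.5767 0.1075 0.16  ] F [-0.07 -0.21 -0.12] gap 0.158 gf 49.99852180480957 j6 0.34267134435000207
tool x [ 2.146e-01  9.767e-01 -8.000e-04] y [ 0.9767 -0.2146 -0.0021] z [-2.3e-03 -3.0e-04 -1.0e+00] yang -12.39
tool shift [0.0005 0.0012 0.02  ] twist units -0.019342148043155483
```

View pics/c3.png

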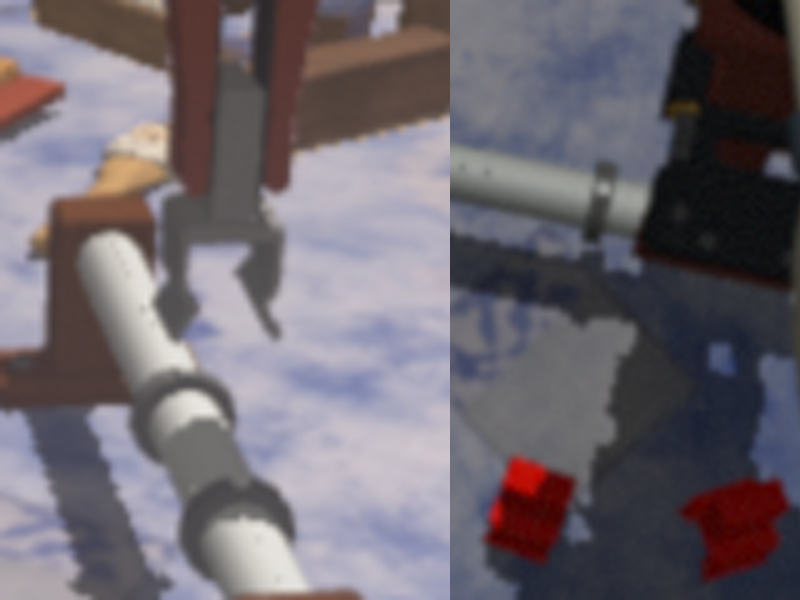

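The clip hangs upright in the gripper, bore along the bar, and its shoulders are just under the fingertips. In the side crop the fin front is at x of about 213-263, and the rings are centred at about (185,418) and (238,514). I'll compare these with predictions from the same camera.

Run:
```python
from h import *
bay=np.array([.5778,.1078,.06]);tb=-.2136
u=np.array([-np.sin(tb),np.cos(tb),0]);w=np.array([np.cos(tb),np.sin(tb),0])
P=lambda p:((proj('side3',p)-[325,150]+.5)*5).round(1)
print('rings',P(bay+u*.037),P(bay-u*.037),'w 1mm',P(bay+w*.001)-P(bay))
for o in(.037,-.037):
  q=np.array([P(bay+u*o2+.0175*(np.cos(t)*w+np.sin(t)*np.array([0,0,1]))) for o2 in(o-.004,o+.004) for t in np.linspace(0,6.28,60)])
  print('ring bbox',q.min(0),q.max(0))
t=np.array([.5767,.1075,.16]); org=t-[0,0,.0455]
for z in(.04,.06,.08):
  print('fin',z,P(org-u*.014-w*.007+[0,0,z]),P(org-u*.014+w*.007+[0,0,z]))
print('shoulder',P(org-u*.015-w*.018+[0,0,.038]),P(org-u*.015+w*.018+[0,0,.038]))
print('foot',P(org-u*.015-w*.018),P(org-u*.015+w*.018),P(org-u*.015-w*.0145),P(org-u*.015+w*.0145))
# bar edges in side image by profile at several rows
im=cv2.imread('pics/side3.png').astype(int)
for r in(205,215,222,265,): print(r,im[r,335:400].mean(1).astype(int).tolist())
for r in(175,180,185):print(r,im[r,355:390].mean(1).astype(int).tolist())
for o in(.13,.11,.10,.06,-.06,-.08):
  c=proj('side3',bay+u*o);print(o,c.round(1))
  e=[proj('side3',bay+u*o+.012*(np.cos(t)*w+np.sin(t)*np.array([0,0,1]))) for t in np.linspace(0,6.28,60)]
  # sil edges
```

```text
rings [180.1 423.3] [233.5 537.3] w 1mm [ 3.2 -0.2]
ring bbox [124.8 369.9] [235.8 476.2]
ring bbox [172.9 479.5] [294.6 594.5]
fin 0.04 [208.5 218.4] [255.8 216.6]
fin 0.06 [212.5 154.4] [260.4 152.6]
fin 0.08 [216.6  88.8] [265.1  87. ]
shoulder [171.6 227.6] [293.3 222.7]
foot [164.9 345.1] [284. 340.] [176.6 344.6] [272.5 340.5]
205 [69, 64, 65, 66, 66, 72, 92, 106, 117, 131, 148, 165, 180, 191, 201, 202, 215, 222, 222, 212, 171, 176, 179, 132, 89, 83, 96, 143, 176, 186, 187, 190, 192, 192, 192, 191, 176, 141, 100, 83, 81, 81, 80, 80, 87, 102, 156, 182, 186, 186, 184, 183, 181, 181, 182, 184, 187, 189, 189, 188, 188, 189, 189, 190, 192]
215 [67, 64, 65, 65, 66, 66, 66, 66, 66, 68, 83, 100, 112, 126, 143, 158, 175, 188, 199, 209, 207, 212, 169, 110, 85, 87, 94, 113, 134, 140, 139, 145, 159, 174, 184, 190, 193, 193, 193, 193, 193, 189, 151, 108, 98, 121, 169, 187, 187, 185, 183, 181, 181, 180, 180, 180, 180, 180, 179, 178, 175, 172, 170, 168, 162]
222 [63, 65, 66, 66, 66, 66, 65, 66, 66, 66, 66, 66, 68, 83, 100, 112, 126, 142, 158, 173, 187, 199, 208, 216, 220, 221, 222, 219, 196, 
[... 369 characters left out ...]
90, 199, 206, 212, 216, 208, 218, 223, 224, 220, 202, 189, 185, 187, 190, 191, 191, 188, 186, 184, 184, 186, 188, 190, 192]
175 [189, 194, 178, 132, 82, 61, 60, 64, 67, 68, 68, 67, 63, 77, 86, 88, 88, 88, 88, 87, 87, 86, 71, 63, 65, 68, 67, 71, 83, 79, 73, 72, 72, 73, 73]
180 [209, 209, 196, 138, 81, 63, 64, 67, 69, 68, 69, 67, 67, 79, 87, 88, 88, 88, 88, 88, 88, 87, 70, 65, 68, 69, 69, 73, 102, 137, 154, 158, 159, 171, 181]
185 [140, 131, 120, 113, 105, 93, 75, 69, 70, 70, 69, 66, 72, 84, 88, 89, 89, 89, 89, 88, 87, 79, 67, 68, 68, 69, 70, 88, 161, 186, 190, 191, 191, 190, 190]
0.13 [349.4 210.4]
0.11 [351.6 215.1]
0.1 [352.8 217.6]
0.06 [357.6 227.8]
-0.06 [374.9 264.9]
-0.08 [378.4 272.3]
```

Run:
```python
from h import *
bay=np.array([.5778,.1078,.06])
for tb in(-.2136,):
 for dw in(0,.002):
  u=np.array([-np.sin(tb),np.cos(tb),0]);w=np.array([np.cos(tb),np.sin(tb),0])
  pts=np.array([proj('side3',bay+dw*w+u*o+.012*(np.cos(t)*w+np.sin(t)*np.array([0,0,1]))) for o in np.linspace(-.125,.125,101) for t in np.linspace(0,6.28,90)],np.float32)
  m=np.zeros((4200,5600),np.uint8);cv2.fillConvexPoly(m,cv2.convexHull(((pts+.5)*10).astype(np.int32)),1)
  for r in(215,222,265):
    x=np.where(m[r*10+5])[0]/10-.5;print(dw,r,x.min(),x.max())
```

```text
0 215 344.1 359.2
0 222 347.1 362.7
0 265 365.8 384.3
0.002 215 345.2 360.4
0.002 222 348.3 363.9
0.002 265 367.2 385.7
```

Both offsets are small, so I shift about 1 mm sideways, descend, then press in small steps.

apply_moves --commands '[[0,[0,0.001,0.015],0],[0,[0,0,0.015],0],[0,[0,0,0.01],0],[0,[0,0,0.005],0],[0,[0,0,0.003],0],[0,[0,0,0.003],0],[0,[0,0,0],0]]' --grip_force 60

```text
time: 7.25
position: [0.5783, 0.1074, 0.1106]
ee_rot: [0.0, 0.778, 0.628, 0.0]
wrist_force: [-0.6, 0.6, -0.8]
finger_gap: 0.158
grip_force: 60.0
```

apply_moves --commands '[[0,[0,0,0.003],0],[0,[0,0,0.003],0],[0,[0,0,0.003],0],[0,[0,0,0],0]]'

```text
time: 7.65
position: [0.5791, 0.1075, 0.1042]
ee_rot: [0.001, 0.778, 0.628, 0.002]
wrist_force: [-1.6, -0.9, 6.7]
finger_gap: 0.16
grip_force: 60.0
```

apply_moves --commands '[[0,[0,0,0.003],0],[0,[0,0,0.003],0],[0,[0,0,0.003],0],[0,[0,0,0],0]]'

```text
time: 8.05
position: [0.5787, 0.1078, 0.0941]
ee_rot: [0.0, 0.778, 0.628, 0.001]
wrist_force: [-0.8, 1.5, 3.1]
finger_gap: 0.16
grip_force: 60.0
```

apply_moves --commands '[[0,[0,0,0.003],0],[0,[0,0,0.003],0],[0,[0,0,0],0]]'

```text
time: 8.35
position: [0.5783, 0.1075, 0.0876]
ee_rot: [0.0, 0.778, 0.628, 0.0]
wrist_force: [-3.2, 0.6, 8.1]
finger_gap: 0.155
grip_force: 60.0
```

apply_moves --commands '[[0,[0,0,0.002],0],[0,[0,0,0.002],0],[0,[0,0,0],0]]'

```text
time: 8.65
position: [0.5783, 0.1075, 0.0875]
ee_rot: [0.001, 0.778, 0.628, 0.001]
wrist_force: [-10.6, -1.9, 23.8]
finger_gap: 0.162
grip_force: 60.0
```

Run:
```python
from h import *
st();shot('side','side4')
crop('side4',325,150,425,270,5,'c4')
```

```text
t 8.65 p [0.5783 0.1075 0.0875] F [-10.59  -1.91  23.75] gap 0.162 gf 60.01662790775299 j6 0.3393098566092146
tool x [2.118e-01 9.773e-01 9.000e-04] y [ 0.9773 -0.2118  0.0024] z [ 2.5e-03  4.0e-04 -1.0e+00] yang -12.23
```

View pics/c4.png

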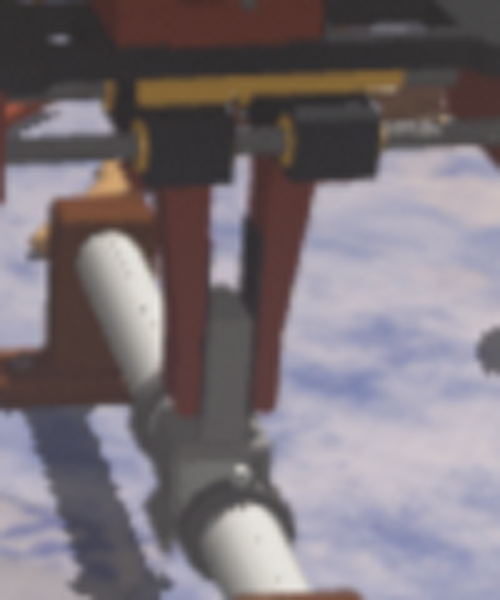

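The stop is hard at TCP z 0.0875, force rising with no motion, which matches the bore sitting on the bar. The clip is straddling the bar between the rings. I'll unload it, let go and retreat.

apply_moves --commands '[[0,[0,0,-0.004],0],[0,[0,0,0],0],[0.5,[0,0,0],0],[0.5,[0,0,0],0],[0.5,[0,0,0],0],[0.5,[0,0,0],0],[0.5,[0,0,-0.01],0],[0.5,[0,0,-0.03],0],[0.5,[0,0,-0.04],0],[0.5,[0,0,-0.04],0],[0.5,[-0.04,-0.02,-0.02],0],[0.5,[-0.04,-0.03,0],0],[0.5,[-0.04,-0.03,0],0],[0.5,[-0.04,-0.03,0],0],[0.5,[-0.04,-0.03,0],0],[0.5,[0,0,0],0]]'

```text
time: 10.3
position: [0.3963, -0.0612, 0.2285]
ee_rot: [0.002, 0.78, 0.626, 0.0]
wrist_force: [1.5, -0.2, 0.7]
finger_gap: 0.497
grip_force: 0.0
```

Run:
```python
from h import *
st();shot('side','side5');shot('top','top5')
R=lambda f,x,y,w,h,k:cv2.resize(cv2.imread(f'pics/{f}.png')[y:y+h,x:x+w],None,fx=k,fy=k,interpolation=cv2.INTER_CUBIC)
cv2.imwrite('pics/c5.png',np.hstack([R('side5',330,185,80,110,5),R('top5',310,120,80,110,5)]))
```

```text
t 10.3 p [ 0.3963 -0.0612  0.2285] F [ 1.52 -0.22  0.7 ] gap 0.497 gf 0.0 j6 -0.01849798078966856
tool x [ 0.217   0.9762 -0.0015] y [ 0.9762 -0.217   0.0032] z [ 0.0028 -0.0022 -1.    ] yang -12.54
```

View pics/c5.png

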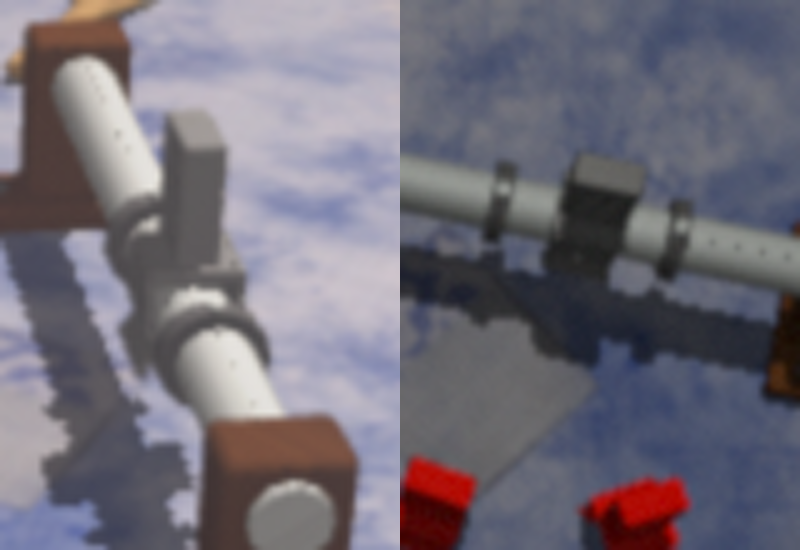

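The clip sits on the bar midway between the rings with its fin up. The fin top is at about (351.5,155) in the top image and (369,210.5) in the side image. I'll do a quick height check and then hand in.

Run:
```python
from h import *
print(tri('top5',(351.5,155),'side5',(369,210.5)))
```

```text
(array([0.57836089, 0.10897695, 0.11837106]), np.float64(0.0036697818495516296))
```

The fin top measures z of about 0.118 m, against 0.120 m expected when fully home.

```bash
python3 -c "
from h import *
print(ticket.finish_job())"
```

```text
the job is handed in; nothing more can be done
None
```

The job is handed in, with no verdict returned: the small grey clip is pressed onto the bar to a hard stop, roughly midway between the rings, fin up and released, and the bigger clip was never touched.

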